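Hold a warning beacon over its open junction box for the screws

TASK

Pick up the amber warning beacon with a light grip, because its lens cracks if squeezed hard, and hold it over the open junction box so that a workmate can start the three screws: turned so that the three holes of its mounting plate stand exactly over the three threaded holes of the box, level, and hovering about 1 cm above the rim without ever touching the box or its seal. Finish while still holding it there, and leave the box and the other things on the bench where they are.

Things in the scene. Friction and masses are not known exactly. Their poses are not given: they have to be found in the camera images.
- beacon_lens_center (a point): Middle of the beacon's lens, half-way up, the place to grip: 46 mm above the underside of its plate, on its axis. Upright amber cylinder, 48 mm across, 20 to 72 mm above the underside, domed to 80 mm; below it a black collar 60 mm across, 7 to 20 mm up, on a grey plate. Beacon 0.2 to 0.4 kg, standing loose on the bench. Lens cracks if each finger presses with over 25 N; 10 N each holds it. Axes as the plate's.
- beacon_hole_a (a point): Plate hole at the narrow end of the beacon's plate, at its underside. Plate: 7 mm thick rounded triangle, 106 x 96 mm, grey, with three 12 mm through holes. Axes: x from the lens axis to this hole, y to the left, z up. In these axes, from the lens axis: hole a at (52, 0) mm, b at (-26, 34), c at (-26, -34). So it matches the box one way round only.
- beacon_hole_b (a point): Plate hole at the wide end, left (+y) side, at the underside of the plate; same axes as hole a.
- beacon_hole_c (a point): Plate hole at the wide end, right (-y) side, at the underside of the plate; same axes as hole a.
- box_thread_a (a point): Threaded hole at the narrow end of the open aluminium junction box, level with its rim, 48 mm above the bench: 5 mm thread in a brass bush. Box: the plate's outline, 106 x 96 mm, 48 mm high with its black seal on the rim, loose, 0.9 kg; a black cable gland stands 22 mm out of the wide end, 12 to 36 mm up. Axes: x from the pattern's middle to this hole, y left, z up.
- box_thread_b (a point): Threaded hole at the wide end of the box, left (+y) side, level with the rim; same axes as thread a. Plate hole b belongs over it.
- box_thread_c (a point): Threaded hole at the wide end of the box, right (-y) side, level with the rim; same axes as thread a. Plate hole c belongs over it.
- beacon: The whole beacon (see the lens and hole entries); origin at the middle of the plate's underside, on the lens axis; x to hole a, z up.
- junction_box: The whole box (see box_thread_a); origin at its underside below the middle of the pattern; x to thread a, z up. Tall furniture near it: a gantry post at x 0.53 to 0.62, y below -0.37 (m, robot base frame), and a weighing terminal, 0.29 high, from x 0.60 on, y above -0.08.
- screwdriver: Bystander: red-handled screwdriver, 197 mm long, 28 mm thick, lying beside the box. Origin under its middle.
- screw_dish: Bystander: shallow round steel dish, 72 mm across, 12 mm high, with the three screws. Origin under its middle.
- spare_battery: Bystander: small green-and-cream battery, 51 mm long, 15 mm thick. Origin under its middle.

How it is judged:
On the way:
1. the beacon is off the bench, held in the fingers (height (world z) of beacon above 0.02 m and contact force between the fingers and beacon above 1 N), for 0.2 s.
At the end, for the whole second after the job is handed in: The beacon hangs still in the fingers over the box: each plate hole within 3.5 mm (seen from above) of its own threaded hole, the plate's underside 4 to 20 mm above the rim, tilted less than 0.06 rad, no contact with the box, which stands upright on the bench (horizontal distance between beacon_hole_a and box_thread_a below 0.0035 m and z of beacon_hole_a in the frame of box_thread_a between 0.004 and 0.02 m and horizontal distance between beacon_hole_b and box_thread_b below 0.0035 m and z of beacon_hole_b in the frame of box_thread_b between 0.004 and 0.02 m and horizontal distance between beacon_hole_c and box_thread_c below 0.0035 m and z of beacon_hole_c in the frame of box_thread_c between 0.004 and 0.02 m and angle between beacon's own z axis and vertical below 0.06 rad and contact force between the fingers and beacon above 1 N and contact force between beacon and junction_box below 0.05 N and linear speed of beacon below 0.02 m/s and angle between junction_box's own z axis and vertical below 0.03 rad and height (world z) of junction_box below 0.005 m); the arm keeps its last pose, push and grip.
It fails at once if the lens is squeezed: the fingers press on the beacon with more than 25 N each (50 N both added) (contact force between the fingers and beacon above 50 N).
It fails at once if the beacon bumps or rests on the box or its seal (contact force between beacon and junction_box above 0.5 N).
It fails at once if the beacon is tipped over (angle between beacon's own z axis and vertical above 0.5 rad).
It fails at once if the box is pushed more than 8 mm (distance of junction_box from where it was at the start of the episode above 0.008 m).
It fails at once if another thing on the bench is moved more than 20 mm (distance of any of screwdriver, screw_dish, spare_battery from where it was at the start of the episode above 0.02 m).
It also fails if it takes over 42 s, if anything falls off the work surface, if the arm or the gripper's body presses on something with over 40 N, if the wrist force passes 120 N, or if a joint passes its speed limit or range.

ROBOT

A 6-joint arm with a two-finger parallel gripper is mounted at the origin on the work surface; the furniture and walls round the work are solid. World frame = base frame: x ahead of the robot, y to its left, z up, the work surface at z = 0. Lengths are in m, angles in rad, forces in N, time in s.
With the tool pointing down it reaches from about 0.325 to 0.85 m from the base axis. Payload 4.4 kg.
Tool frame: the origin (TCP) lies at the very end of the fingers, on their centre line; the grasp point (between the pads) lies bot.grip_point_offset behind it (bot.grip_point_offset is the distance from the TCP to the grasp point, in m); z points along the fingers, y is the direction in which the jaws open and shut (so a half turn about z gives the same grasp; the last joint's range is limited). The gripper opens to 94 mm and grips with 3 to 60 N. Pads are 16 mm wide; open, the fingers measure 119 mm over their backs; the gripper's body (75 mm by 177 mm) begins 78 mm behind the grasp point.
Start: joints at [-1.407, 0.207, 1.542, -0, 1.393, -0.15], TCP at [0.177, -0.547, 0.205] pointing down, gripper open.
Joint ranges: [-2.73, 2.73], [-0.86, 2.22], [0.23, 2.46], [-1.11, 4.25], [0.08, 2.63], [-2.82, 2.82]. Speed limits (rad/s): [2.79, 2.79, 3.14, 3.14, 3.14, 3.14].

INTERFACE

Orientations are given as a 3x3 rotation matrix whose columns are the frame's x, y, z axes.
In Python, from plant import sensors, vision, job_done, bot gives the robot as it stands. The module is installed in compiled form; this text tells all that it offers.
- The arm moves only by the shell command python3 -m pendant 'ROWS' [FORCE]. ROWS is JSON, a list of rows, each an object of numbers: "claw": the finger opening in mm, from 0 to 94; "x", "y", "z": the shift along the world's x, y, z in mm; "wx", "wy", "wz": the turn, a rotation vector about the world's x, y, z in degrees. In form: [{"claw": .., "x": .., "y": .., "z": .., "wx": .., "wy": .., "wz": ..}, ...]. A call has 1 to 12 rows; each row shifts and turns the commanded pose from where the row before left it; what a row does not reach is not made up. A row lasts 1/12 s, in which the tool goes at most 41.7 mm and 7.16 degrees, less where a joint would pass 70% of its speed; a pose out of reach is approached as far as the arm can. A call is refused whole if a number of a shift passes 41.7 or a number of a turn 7.16, either way. A call with a gripper value outside its range is refused whole. The fingers move at their own pace and stop on an object; FORCE is the grip in N (left out, the last holds). Time passes only in rows, so rows that do not move let the fingers close. It gives the time, the measured TCP pose, the force and the opening at its end, in the units of the state.
- sensors.read_state(): the state, without advancing time (a new reading comes with each control period).
- vision.capture(name): name is "side" or "top" or "wrist"; returns the picture (384x512x3 uint8, red, green, blue); there is no depth.
- vision.calibration(name): a dict with "mtx" (3x3 intrinsics, pixels), "pose" (4x4, takes a point from camera to world coordinates); the wrist camera has in their place "mount" (4x4, takes a point from camera to tool coordinates, whose origin is the TCP and whose axes are the flange's). Camera axes: x right, y down, z forward; pixel columns grow to the right and rows downward; lengths in m; the calibration is good to about 2 mm. A picture is of the moment at which its call begins: read the wrist's pose just before it. calibration takes no time and is no camera call.
- job_done(): hands the job in, once; it reports no verdict.
The state is a dict: "time_s": time; "joint_pos": joint angles; "joint_vel": joint speeds; "effort": joint torques, N m; "eef_pos": TCP position; "tcp_rot": TCP orientation; "force": force on the tool from outside, world axes, zero at the start; "wrist_torque": the same for the moment, N m; "gripper_width": opening from 0.0 (shut) to 1.0 (fully open).
Only numpy, scipy, OpenCV 4.12 (cv2) and the standard library are available. Lean on these libraries where they do the work, as an engineer would, in place of code of your own. Each camera call takes 0.05 s, during which the arm holds its last target.

## Working session

There is one attempt and no reset: what is moved stays moved. The work goes in short steps, Python scripts to look and compute and a shell command to move; the robot and the scene stay as the last step left them, time stands still between calls to the robot, and variables do not carry over. Pictures are saved under pics/ and viewed, and the job is handed in when it is done.

```bash
mkdir -p pics
python3 - <<'E'
from plant import sensors, vision, bot
import cv2
s=sensors.read_state();print(s['time_s'],s['eef_pos'],s['tcp_rot'],s['gripper_width'],bot.grip_point_offset)
for n in ['side','top','wrist']:
    im=vision.capture(n);cv2.imwrite(f'pics/{n}0.png',im[:,:,::-1])
    c=vision.calibration(n);print(n,c)
E
```

```text
0.0 [ 0.17733745 -0.54611097  0.20430417] [[ 9.51174650e-01  3.08652947e-01 -3.78259497e-04]
 [ 3.08652997e-01 -9.51172042e-01  2.25260001e-03]
 [ 3.35481772e-04 -2.25936695e-03 -9.99997391e-01]] 0.9999791617089622 0.0188
side {'mtx': array([[461.38619926,   0.        , 252.99878017],
       [  0.        , 461.38619926, 190.46323679],
       [  0.        ,   0.        ,   1.        ]]), 'pose': array([[-0.7899165 ,  0.52127285, -0.32296523,  0.83905167],
       [ 0.61320036,  0.67503187, -0.41026491,  0.18178797],
       [ 0.00415186, -0.52211742, -0.85286351,  0.7752051 ],
       [ 0.        ,  0.        ,  0.        ,  1.        ]])}
top {'mtx': array([[426.02618973,   0.        , 250.69650342],
       [  0.        , 426.02618973, 190.47048626],
       [  0.        ,   0.        ,   1.        ]]), 'pose': array([[-0.00625301, -0.99714491,  0.07525237,  0.48850323],
       [-0.99964871,  0.00817146,  0.02521276, -0.18928832],
       [-0.0257557 , -0.07506828, -0.99684572,  1.03136947],
       [ 0.        ,  0.        ,  0.        ,  1.        ]])}
wrist {'mtx': array([[274.05544109,   0.        , 254.19927361],
       [  0.        , 274.05544109, 190.19454183],
       [  0.        ,   0.        ,   1.        ]]), 'mount': array([[-3.68833930e-04, -9.67191328e-01, -2.54048812e-01,
         7.51735285e-02],
       [ 9.99999929e-01, -3.35577361e-04, -1.74243642e-04,
        -5.61468246e-04],
       [ 8.32739091e-05, -2.54048858e-01,  9.67191383e-01,
        -1.79611143e-01],
       [ 0.00000000e+00,  0.00000000e+00,  0.00000000e+00,
         1.00000000e+00]])}
```

View pics/top0.png

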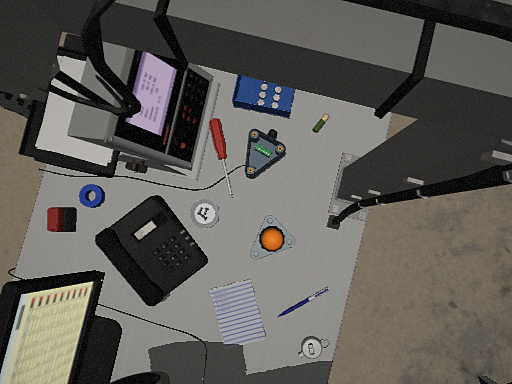

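View pics/side0.png

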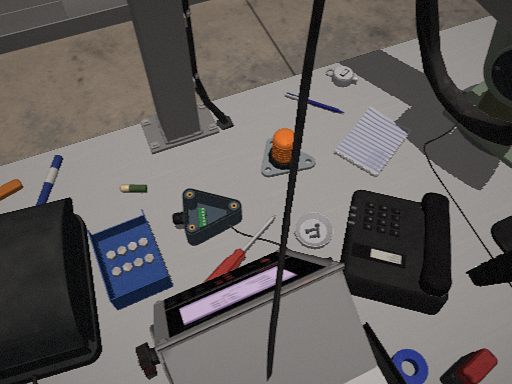

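View pics/wrist0.png

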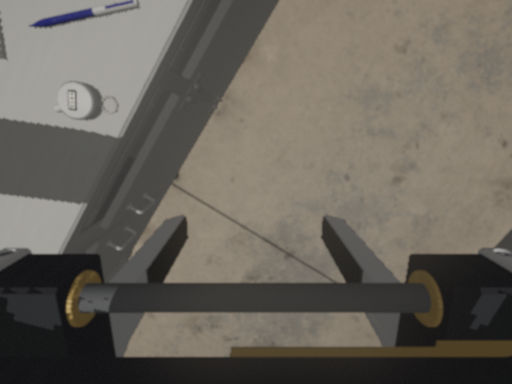

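The top view shows the beacon at about (272,240) and the box at about (263,153), with the gland at (272,134). The side view shows them at (285,150) and (208,215). I'll zoom in on both.

Run:
```python
import cv2,numpy as np
t=cv2.imread('pics/top0.png');s=cv2.imread('pics/side0.png')
f=lambda im,x,y:cv2.resize(im[y:y+66,x:x+66],(396,396),interpolation=cv2.INTER_CUBIC)
cv2.imwrite('pics/z0.png',np.hstack([f(t,232,122),f(t,240,205)]))
f=lambda im,x,y:cv2.resize(im[y:y+80,x:x+80],(400,400),interpolation=cv2.INTER_CUBIC)
cv2.imwrite('pics/z1.png',np.hstack([f(s,168,178),f(s,250,115)]))
```

```text
(no output)
```

View pics/z0.png

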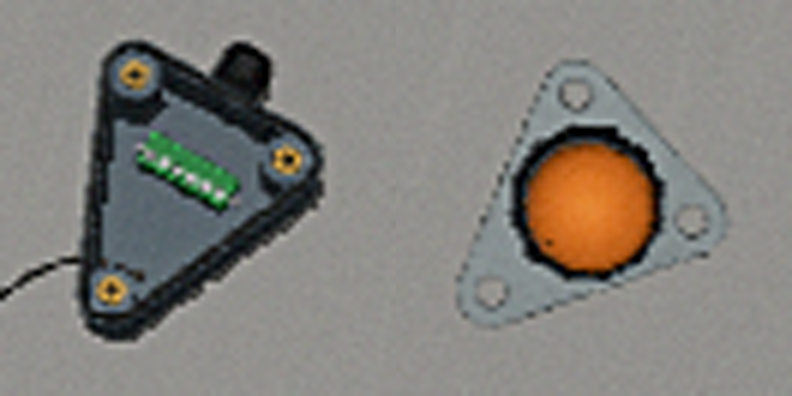

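View pics/z1.png

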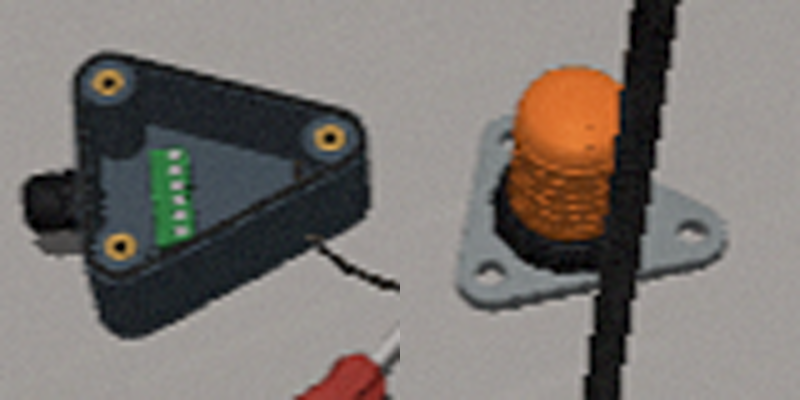

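```bash
cat > h.py <<'E'
import numpy as np
def ray(K,P,uv,z):
    d=P[:3,:3]@np.linalg.inv(K)@[uv[0],uv[1],1.]; o=P[:3,3]
    return (o+d*(z-o[2])/d[2])
REF=np.array([[52,0],[-26,34],[-26,-34]])/1000.
def fit(pts):
    """rigid 2D fit REF->pts"""
    p=np.array(pts)[:,:2]; c=p.mean(0); q=p-c; r=REF-REF.mean(0)
    H=r.T@q; th=np.arctan2(H[0,1]-H[1,0],H[0,0]+H[1,1])
    R=np.array([[np.cos(th),-np.sin(th)],[np.sin(th),np.cos(th)]])
    o=c-R@REF.mean(0); res=(p-(REF@R.T+o))*1000
    return o,np.degrees(th),res.round(1)
E
python3 - <<'E'
from h import *
from plant import vision
c=vision.calibration('top')
def go(L,z):
    pts=[ray(c['mtx'],c['pose'],u,z) for u in L]
    print(np.round(pts,4)); 
    d=lambda i,j:np.linalg.norm(pts[i]-pts[j]);print(d(0,1),d(0,2),d(1,2)); print(fit(pts))
# left of a->: try both orders
go([(250.5,170.3),(254.5,134.3),(280,148.5)],.048)
go([(250.5,170.3),(280,148.5),(254.5,134.3)],.048)
go([(255.8,253.7),(269.8,220.7),(289.3,241.7)],.007)
go([(255.8,253.7),(289.3,241.7),(269.8,220.7)],.007)
c=vision.calibration('side')
print('side')
f=lambda u,v,a,b:(a+u/5,b+v/5)
go([f(330,138,168,178),f(120,246,168,178),f(107,82,168,178)],.048)
E
```

```text
[[ 0.6097 -0.1643  0.048 ]
 [ 0.6944 -0.1741  0.048 ]
 [ 0.6602 -0.2333  0.048 ]]
0.08520150328246795 0.08549989422662985 0.06831918307493726
(array([ 0.65477002, -0.19055946]), np.float64(149.33968954362564), array([[ -0.3,  -0.2],
       [ 34.6,  58.9],
       [-34.3, -58.7]]))
[[ 0.6097 -0.1643  0.048 ]
 [ 0.6602 -0.2333  0.048 ]
 [ 0.6944 -0.1741  0.048 ]]
0.08549989422662985 0.08520150328246795 0.06831918307493726
(array([ 0.65477002, -0.19055946]), np.float64(149.8025556684365), array([[-0.1,  0.2],
       [ 0. , -0.3],
       [ 0. ,  0.1]]))
[[ 0.4145 -0.1746  0.007 ]
 [ 0.4928 -0.2087  0.007 ]
 [ 0.4426 -0.2547  0.007 ]]
0.08539234506235696 0.08486194753178432 0.06811708726278083
(array([ 0.44996456, -0.21267802]), np.float64(133.59641477930998), array([[  0.4,   0.4],
       [ 49.5,  46.2],
       [-50. , -46.6]]))
[[ 0.4145 -0.1746  0.007 ]
 [ 0.4426 -0.2547  0.007 ]
 [ 0.4928 -0.2087  0.007 ]]
0.08486194753178432 0.08539234506235696 0.06811708726278083
(array([ 0.44996456, -0.21267802]), np.float64(132.77197614094172), array([[-0.1, -0.1],
       [-0.1,  0.1],
       [ 0.2, -0. ]]))
side
[[ 0.6106 -0.1637  0.048 ]
 [ 0.6952 -0.1738  0.048 ]
 [ 0.6614 -0.2327  0.048 ]]
0.08519055746196676 0.08570539242640407 0.06800820095277231
(array([ 0.65572834, -0.19006062]), np.float64(149.04909971622433), array([[ -0.5,  -0.4],
       [ 34.7,  58.8],
       [-34.2, -58.5]]))
```

Top and side agree on the box to about 1 mm: (0.655, -0.190), yaw about 149.5°. The beacon is at (0.450, -0.213), yaw 132.8°, so it needs a turn of about +17°. The hole spacings match the spec. Next I'll move above the beacon and turn the wrist so the camera side faces away from the terminal.

```bash
python3 -m pendant '[{"x":22.7,"y":27.8,"z":2,"wz":-7.1},{"x":22.7,"y":27.8,"z":2,"wz":-7.1},{"x":22.7,"y":27.8,"z":2,"wz":-7.1},{"x":22.7,"y":27.8,"z":2,"wz":-7.1},{"x":22.7,"y":27.8,"z":2,"wz":-7.1},{"x":22.7,"y":27.8,"z":2,"wz":-7.1},{"x":22.7,"y":27.8,"wz":-7.1},{"x":22.7,"y":27.8,"wz":-7.1},{"x":22.7,"y":27.8,"wz":-7.1},{"x":22.7,"y":27.8,"wz":-7.1},{"x":22.7,"y":27.8,"wz":-7.1},{"x":22.7,"y":27.8,"wz":-7.1}]'
python3 -m pendant '[{"wz":-5},{"wz":-5},{},{}]'
python3 - <<'E'
from plant import sensors, vision
import cv2,numpy as np
s=sensors.read_state();im=vision.capture('wrist');cv2.imwrite('pics/w1.png',im[:,:,::-1])
np.savez('w1.npz',p=s['eef_pos'],R=s['tcp_rot']);print(s['time_s'],s['joint_pos'],s['eef_pos'],s['tcp_rot'])
E
```

```text
0.15 [-1.40751169e+00  2.07209593e-01  1.54257307e+00 -7.49090793e-06
  1.39349306e+00 -1.50484517e-01] [ 0.1773684  -0.54633164  0.20459088] [[ 9.51176619e-01  3.08646983e-01 -2.80874602e-04]
 [ 3.08647013e-01 -9.51175203e-01  1.65948005e-03]
 [ 2.45032554e-04 -1.66514973e-03 -9.99998584e-01]]validation failed for argument at $[0]...
validation failed for argument at $[0]...
```

View pics/w1.png

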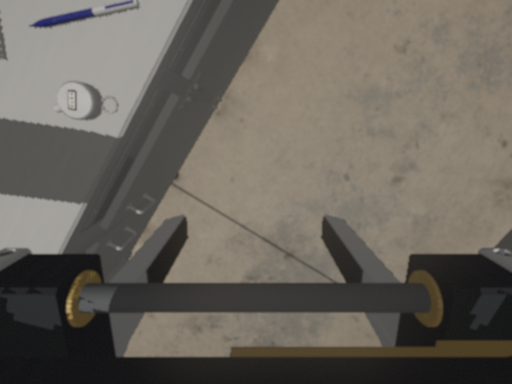

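Both calls were refused because every row needs all seven keys, so the arm hasn't moved. I'll resend with full rows.

```bash
python3 -m pendant '[{"claw":94,"x":22.7,"y":27.8,"z":2,"wx":0,"wy":0,"wz":-7.1},{"claw":94,"x":22.7,"y":27.8,"z":2,"wx":0,"wy":0,"wz":-7.1},{"claw":94,"x":22.7,"y":27.8,"z":2,"wx":0,"wy":0,"wz":-7.1},{"claw":94,"x":22.7,"y":27.8,"z":2,"wx":0,"wy":0,"wz":-7.1},{"claw":94,"x":22.7,"y":27.8,"z":2,"wx":0,"wy":0,"wz":-7.1},{"claw":94,"x":22.7,"y":27.8,"z":0,"wx":0,"wy":0,"wz":-7.1},{"claw":94,"x":22.7,"y":27.8,"z":0,"wx":0,"wy":0,"wz":-7.1},{"claw":94,"x":22.7,"y":27.8,"z":0,"wx":0,"wy":0,"wz":-7.1},{"claw":94,"x":22.7,"y":27.8,"z":0,"wx":0,"wy":0,"wz":-7.1},{"claw":94,"x":22.7,"y":27.8,"z":0,"wx":0,"wy":0,"wz":-7.1},{"claw":94,"x":22.7,"y":27.8,"z":0,"wx":0,"wy":0,"wz":-7.1},{"claw":94,"x":22.7,"y":27.8,"z":0,"wx":0,"wy":0,"wz":-7.1}]' &&
python3 -m pendant '[{"claw":94,"x":0,"y":0,"z":0,"wx":0,"wy":0,"wz":-5},{"claw":94,"x":0,"y":0,"z":0,"wx":0,"wy":0,"wz":-5},{"claw":94,"x":0,"y":0,"z":0,"wx":0,"wy":0,"wz":0},{"claw":94,"x":0,"y":0,"z":0,"wx":0,"wy":0,"wz":0},{"claw":94,"x":0,"y":0,"z":0,"wx":0,"wy":0,"wz":0}]' >/dev/null
python3 - <<'E'
from plant import sensors, vision
import cv2,numpy as np
s=sensors.read_state();im=vision.capture('wrist');cv2.imwrite('pics/w2.png',im[:,:,::-1])
np.savez('w2.npz',p=s['eef_pos'],R=s['tcp_rot']);print(s['time_s'],s['joint_pos'],s['eef_pos'],s['tcp_rot'])
E
```

```text
time_s: 1.2
eef_pos: [0.4398, -0.2259, 0.2153]
tcp_rot: [[0.438, -0.899, -0.0], [-0.899, -0.438, 0.0], [-0.0, 0.0, -1.0]]
force: [0.4, 0.4, -0.9]
gripper_width: 0.998
1.6167 [-6.53716479e-01  2.55499383e-02  1.72187734e+00  2.80351432e-05
  1.39434573e+00  2.20211994e+00] [ 0.43890675 -0.22764054  0.21529389] [[ 2.81878362e-01 -9.59450141e-01 -1.26384143e-04]
 [-9.59450136e-01 -2.81878378e-01  1.31589021e-04]
 [-1.61878062e-04  8.41671852e-05 -9.99999983e-01]]
```

View pics/w2.png

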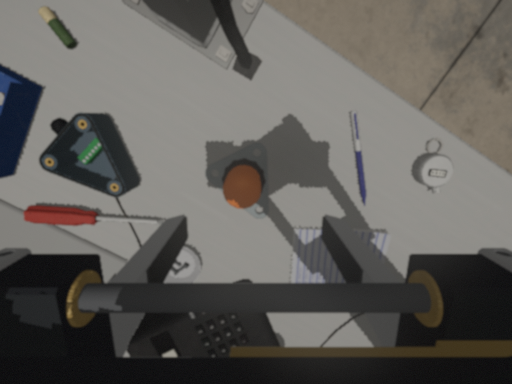

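The wrist view shows the box at about (85,155) and the beacon in shadow at about (242,185). The TCP fell about 15 mm short of what I commanded. I'll zoom to measure both from here.

Run:
```python
import cv2,numpy as np
t=cv2.imread('pics/w2.png')
f=lambda im,x,y:cv2.resize(im[y:y+100,x:x+100],(400,400),interpolation=cv2.INTER_CUBIC)
b=cv2.convertScaleAbs(f(t,190,130),alpha=2)
cv2.imwrite('pics/z2.png',np.hstack([f(t,35,105),b]))
```

```text
(no output)
```

View pics/z2.png

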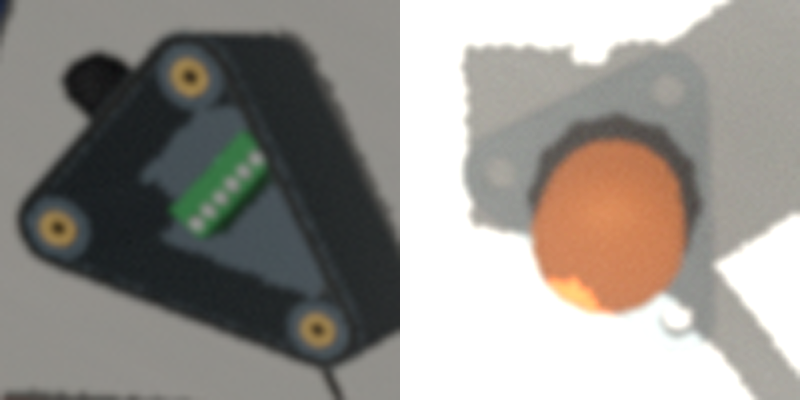

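```bash
cat >> h.py <<'E'
import cv2
def brass(im,roi):
    x,y,w,h=roi; c=im[y:y+h,x:x+w]; hsv=cv2.cvtColor(c,cv2.COLOR_BGR2HSV)
    m=cv2.inRange(hsv,(12,90,70),(28,255,255))
    m=cv2.morphologyEx(m,cv2.MORPH_CLOSE,np.ones((3,3)))
    n,l,s,ce=cv2.connectedComponentsWithStats(m)
    k=[i for i in range(1,n) if s[i,4]>=6]
    return [(ce[i]+[x,y]).round(2).tolist()+[int(s[i,4])] for i in k]
def wristpose(p,R,c):
    T=np.eye(4);T[:3,:3]=R;T[:3,3]=p; return T@c['mount']
E
python3 - <<'E'
from h import *
from plant import vision
d=np.load('w2.npz');cw=vision.calibration('wrist');P=wristpose(d['p'],d['R'],cw)
bw=brass(cv2.imread('pics/w2.png'),(35,105,105,105));bt=brass(cv2.imread('pics/top0.png'),(232,122,66,66));bs=brass(cv2.imread('pics/side0.png'),(168,178,80,70))
print(bw,bt,bs)
def rep(n,K,P,L,z):
    p=[ray(K,P,u[:2],z) for u in L]
    best=min(([p[i] for i in o] for o in [(0,1,2),(0,2,1),(1,0,2),(1,2,0),(2,0,1),(2,1,0)]),key=lambda q:abs(fit(q)[2]).sum())
    print(n,fit(best))
rep('box w',cw['mtx'],P,bw,.048)
for n,b in (('top',bt),('side',bs)):
    c=vision.calibration(n);rep('box '+n,c['mtx'],c['pose'],b,.048)
rep('bea w',cw['mtx'],P,np.array([(257,152.5),(215.5,173),(259.2,209.5)])-.37,.006)
c=vision.calibration('top');rep('bea t',c['mtx'],c['pose'],np.array([(255.8,253.7),(289.3,241.7),(269.8,220.7)])-.42,.006)
E
```

```text
[[81.94, 123.97, 62], [49.05, 161.71, 56], [114.07, 187.07, 46]] [[254.06, 134.12, 16], [279.33, 148.39, 18], [250.0, 169.94, 18]] [[189.33, 193.88, 24], [233.56, 205.08, 25], [191.59, 226.93, 27]]
box w (array([ 0.65698531, -0.18852848]), np.float64(149.83495203764156), array([[-0.1,  0. ],
       [ 0. , -0. ],
       [ 0.1, -0. ]]))
box top (array([ 0.65529231, -0.18931341]), np.float64(149.61482901994228), array([[ 0.2, -0.1],
       [-0.1,  0.1],
       [-0.1,  0. ]]))
box side (array([ 0.65564189, -0.19114391]), np.float64(149.7906859132014), array([[-0.1, -0. ],
       [-0.2, -0.1],
       [ 0.3,  0.2]]))
bea w (array([ 0.45180928, -0.21173038]), np.float64(132.07853955494093), array([[ 0.3,  0.1],
       [ 0.5,  0.2],
       [-0.8, -0.2]]))
bea t (array([ 0.45093088, -0.21170739]), np.float64(132.77370527626786), array([[-0.2, -0.1],
       [-0.1,  0.1],
       [ 0.3, -0. ]]))
```

All views agree within about 2 mm: beacon (0.4512, -0.2117), yaw about 132.6°, and box (0.656, -0.190), yaw about 149.75°. Now I'll centre over the beacon and descend part of the way.

```bash
python3 -m pendant '[{"claw":94,"x":6,"y":8,"z":0,"wx":0,"wy":0,"wz":0},{"claw":94,"x":6.3,"y":7.9,"z":0,"wx":0,"wy":0,"wz":0},{"claw":94,"x":0,"y":0,"z":-15,"wx":0,"wy":0,"wz":0},{"claw":94,"x":0,"y":0,"z":-20,"wx":0,"wy":0,"wz":0},{"claw":94,"x":0,"y":0,"z":-20,"wx":0,"wy":0,"wz":0},{"claw":94,"x":0,"y":0,"z":-20,"wx":0,"wy":0,"wz":0},{"claw":94,"x":0,"y":0,"z":-20,"wx":0,"wy":0,"wz":0},{"claw":94,"x":0,"y":0,"z":-15,"wx":0,"wy":0,"wz":0},{"claw":94,"x":0,"y":0,"z":0,"wx":0,"wy":0,"wz":0},{"claw":94,"x":0,"y":0,"z":0,"wx":0,"wy":0,"wz":0},{"claw":94,"x":0,"y":0,"z":0,"wx":0,"wy":0,"wz":0}]'
```

```text
time_s: 2.58
eef_pos: [0.4524, -0.2117, 0.1064]
tcp_rot: [[0.281, -0.96, 0.001], [-0.96, -0.281, -0.001], [0.001, -0.001, -1.0]]
force: [0.4, 0.6, -1.1]
gripper_width: 0.998
```

```bash
python3 -m pendant '[{"claw":94,"x":-1,"y":0,"z":-15,"wx":0,"wy":0,"wz":0},{"claw":94,"x":0,"y":0,"z":-20,"wx":0,"wy":0,"wz":0},{"claw":94,"x":0,"y":0,"z":-20,"wx":0,"wy":0,"wz":0},{"claw":94,"x":0,"y":0,"z":-14,"wx":0,"wy":0,"wz":0},{"claw":94,"x":0,"y":0,"z":-9,"wx":0,"wy":0,"wz":0},{"claw":94,"x":0,"y":0,"z":0,"wx":0,"wy":0,"wz":0},{"claw":94,"x":0,"y":0,"z":0,"wx":0,"wy":0,"wz":0},{"claw":94,"x":0,"y":0,"z":0,"wx":0,"wy":0,"wz":0}]'
python3 - <<'E'
from plant import vision
import cv2,numpy as np
im=vision.capture('wrist')[:,:,::-1];t=vision.capture('side')[:,:,::-1]
cv2.imwrite('pics/w3.png',np.hstack([im[80:380,100:400],cv2.resize(t[60:210,210:360],(300,300))]))
E
```

```text
time_s: 3.25
eef_pos: [0.4517, -0.2124, 0.0288]
tcp_rot: [[0.281, -0.96, 0.002], [-0.96, -0.281, -0.002], [0.002, -0.002, -1.0]]
force: [0.4, -0.8, -0.3]
gripper_width: 1.003
```

View pics/w3.png

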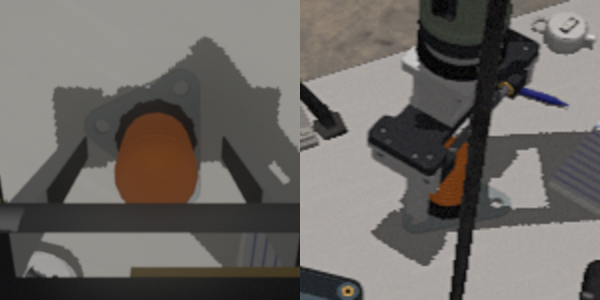

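The wrist view shows the lens centred between the fingers, with its centre at about x=155 against a midpoint of 157. I'll close gently at 12 N.

```bash
python3 -m pendant '[{"claw":75,"x":0,"y":0,"z":-1,"wx":0,"wy":0,"wz":0},{"claw":62,"x":0,"y":0,"z":0,"wx":0,"wy":0,"wz":0},{"claw":56,"x":0,"y":0,"z":0,"wx":0,"wy":0,"wz":0},{"claw":52,"x":0,"y":0,"z":0,"wx":0,"wy":0,"wz":0},{"claw":50,"x":0,"y":0,"z":0,"wx":0,"wy":0,"wz":0},{"claw":49,"x":0,"y":0,"z":0,"wx":0,"wy":0,"wz":0},{"claw":48,"x":0,"y":0,"z":0,"wx":0,"wy":0,"wz":0},{"claw":47,"x":0,"y":0,"z":0,"wx":0,"wy":0,"wz":0},{"claw":46,"x":0,"y":0,"z":0,"wx":0,"wy":0,"wz":0},{"claw":44,"x":0,"y":0,"z":0,"wx":0,"wy":0,"wz":0},{"claw":40,"x":0,"y":0,"z":0,"wx":0,"wy":0,"wz":0},{"claw":40,"x":0,"y":0,"z":0,"wx":0,"wy":0,"wz":0}]' 12
python3 -m pendant '[{"claw":40,"x":0,"y":0,"z":0,"wx":0,"wy":0,"wz":0},{"claw":40,"x":0,"y":0,"z":0,"wx":0,"wy":0,"wz":0},{"claw":40,"x":0,"y":0,"z":0,"wx":0,"wy":0,"wz":0}]'
```

```text
time_s: 4.35
eef_pos: [0.4505, -0.2116, 0.0264]
tcp_rot: [[0.281, -0.96, 0.0], [-0.96, -0.281, 0.0], [0.0, -0.0, -1.0]]
force: [0.7, 1.0, -1.4]
gripper_width: 0.503
time_s: 4.6
eef_pos: [0.4505, -0.2116, 0.0264]
tcp_rot: [[0.281, -0.96, 0.0], [-0.96, -0.281, 0.0], [0.0, -0.0, -1.0]]
force: [0.4, -0.2, -1.1]
gripper_width: 0.51
```

The opening reads 48 mm, so it's gripped. Now I'll lift gently.

```bash
python3 -m pendant '[{"claw":40,"x":0,"y":0,"z":2,"wx":0,"wy":0,"wz":0},{"claw":40,"x":0,"y":0,"z":4,"wx":0,"wy":0,"wz":0},{"claw":40,"x":0,"y":0,"z":8,"wx":0,"wy":0,"wz":0},{"claw":40,"x":0,"y":0,"z":12,"wx":0,"wy":0,"wz":0},{"claw":40,"x":0,"y":0,"z":14,"wx":0,"wy":0,"wz":0},{"claw":40,"x":0,"y":0,"z":14,"wx":0,"wy":0,"wz":0},{"claw":40,"x":0,"y":0,"z":14,"wx":0,"wy":0,"wz":0},{"claw":40,"x":0,"y":0,"z":14,"wx":0,"wy":0,"wz":0},{"claw":40,"x":0,"y":0,"z":10,"wx":0,"wy":0,"wz":0},{"claw":40,"x":0,"y":0,"z":6,"wx":0,"wy":0,"wz":0},{"claw":40,"x":0,"y":0,"z":2,"wx":0,"wy":0,"wz":0},{"claw":40,"x":0,"y":0,"z":0,"wx":0,"wy":0,"wz":0}]'
python3 - <<'E'
from plant import vision,sensors
import cv2,numpy as np
s=sensors.read_state();im=vision.capture('wrist')[:,:,::-1];t=vision.capture('side')[:,:,::-1]
cv2.imwrite('pics/w4.png',im);cv2.imwrite('pics/s4.png',t);np.savez('w4.npz',p=s['eef_pos'],R=s['tcp_rot'])
print(s['eef_pos'],s['force'])
b=cv2.convertScaleAbs(im[40:240,160:360],alpha=1.8)
cv2.imwrite('pics/z4.png',np.hstack([cv2.resize(b,(400,400)),cv2.resize(t[40:190,210:360],(400,400))]))
E
```

```text
time_s: 5.6
eef_pos: [0.4506, -0.2117, 0.1268]
tcp_rot: [[0.281, -0.96, 0.001], [-0.96, -0.281, -0.0], [0.001, -0.0, -1.0]]
force: [-1.2, 0.4, -2.6]
gripper_width: 0.508
[ 0.45055336 -0.21170334  0.12683551] [-1.16026455  0.41298849 -2.64515906]
```

View pics/z4.png

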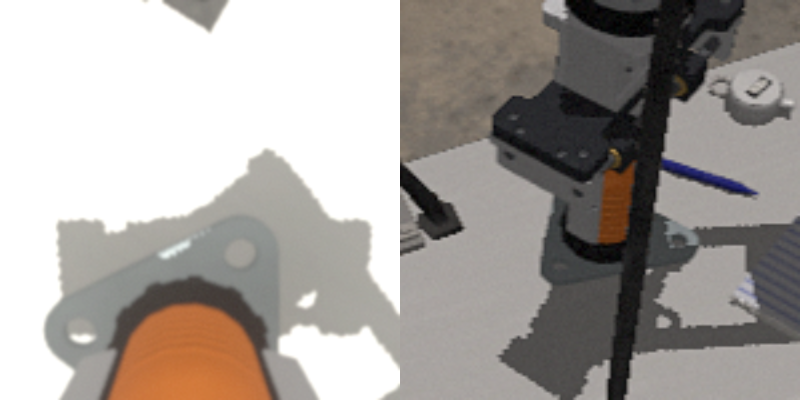

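The beacon is off the bench, level, with holes b and c visible. I'll carry it over the box at 50 mm clearance, turning +17°.

```bash
python3 -m pendant '[{"claw":40,"x":8,"y":1,"z":0,"wx":0,"wy":0,"wz":0.6},{"claw":40,"x":14,"y":1.5,"z":0,"wx":0,"wy":0,"wz":1.2},{"claw":40,"x":20,"y":2,"z":0,"wx":0,"wy":0,"wz":1.7},{"claw":40,"x":22,"y":2.5,"z":0,"wx":0,"wy":0,"wz":1.8},{"claw":40,"x":22,"y":2.5,"z":0,"wx":0,"wy":0,"wz":1.8},{"claw":40,"x":22,"y":2.5,"z":0,"wx":0,"wy":0,"wz":1.8},{"claw":40,"x":22,"y":2.5,"z":0,"wx":0,"wy":0,"wz":1.8},{"claw":40,"x":22,"y":2.5,"z":0,"wx":0,"wy":0,"wz":1.8},{"claw":40,"x":20,"y":2,"z":0,"wx":0,"wy":0,"wz":1.7},{"claw":40,"x":16,"y":1.5,"z":0,"wx":0,"wy":0,"wz":1.5},{"claw":40,"x":10,"y":1,"z":0,"wx":0,"wy":0,"wz":0.9},{"claw":40,"x":6,"y":0.5,"z":0,"wx":0,"wy":0,"wz":0.5}]'
python3 -m pendant '[{"claw":40,"x":0,"y":0,"z":0,"wx":0,"wy":0,"wz":0},{"claw":40,"x":0,"y":0,"z":0,"wx":0,"wy":0,"wz":0},{"claw":40,"x":0,"y":0,"z":0,"wx":0,"wy":0,"wz":0},{"claw":40,"x":0,"y":0,"z":0,"wx":0,"wy":0,"wz":0}]'
python3 - <<'E'
from plant import vision,sensors
import cv2,numpy as np
s=sensors.read_state();print(s['eef_pos'],s['tcp_rot'])
np.savez('w5.npz',p=s['eef_pos'],R=s['tcp_rot'])
im=vision.capture('wrist')[:,:,::-1];t=vision.capture('side')[:,:,::-1];u=vision.capture('top')[:,:,::-1]
for n,i in zip(['w5','s5','t5'],[im,t,u]):cv2.imwrite(f'pics/{n}.png',i)
E
```

```text
time_s: 6.7
eef_pos: [0.6556, -0.1887, 0.1247]
tcp_rot: [[0.552, -0.834, -0.001], [-0.834, -0.552, 0.001], [-0.001, 0.001, -1.0]]
force: [-0.5, -0.2, -2.7]
gripper_width: 0.51
time_s: 7.03
eef_pos: [0.6536, -0.1896, 0.1262]
tcp_rot: [[0.55, -0.835, -0.001], [-0.835, -0.55, 0.0], [-0.001, 0.001, -1.0]]
force: [0.2, 0.2, -1.0]
gripper_width: 0.509
[ 0.65363999 -0.18962843  0.12617648] [[ 5.50001784e-01 -8.35163044e-01 -8.53527746e-04]
 [-8.35163192e-01 -5.50002155e-01  2.68365771e-04]
 [-6.93571274e-04  5.65233304e-04 -9.99999600e-01]]
```

View pics/w5.png

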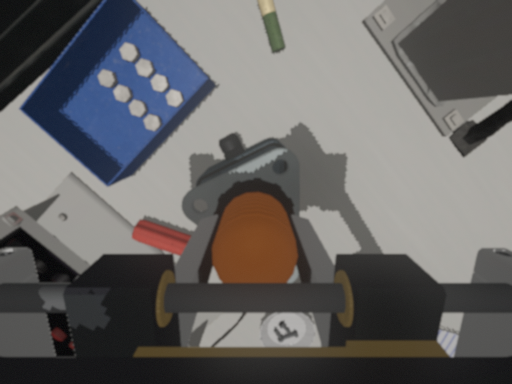

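View pics/s5.png

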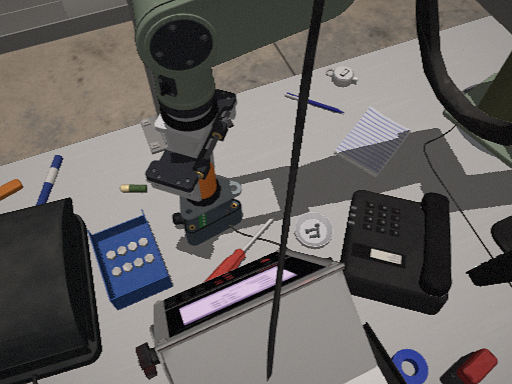

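View pics/t5.png

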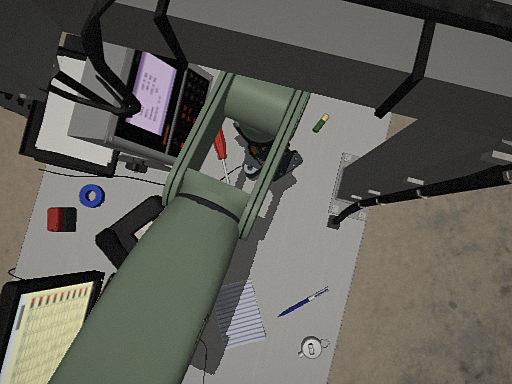

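Run:
```python
import cv2,numpy as np
w=cv2.imread('pics/w5.png');s=cv2.imread('pics/s5.png')
cv2.imwrite('pics/z5.png',np.hstack([cv2.resize(cv2.convertScaleAbs(w[130:230,180:310],alpha=2),(390,300),interpolation=2),cv2.resize(cv2.convertScaleAbs(s[170:250,165:265],alpha=1.5),(400,320),interpolation=2)[:300]]))
```

```text
(no output)
```

View pics/z5.png

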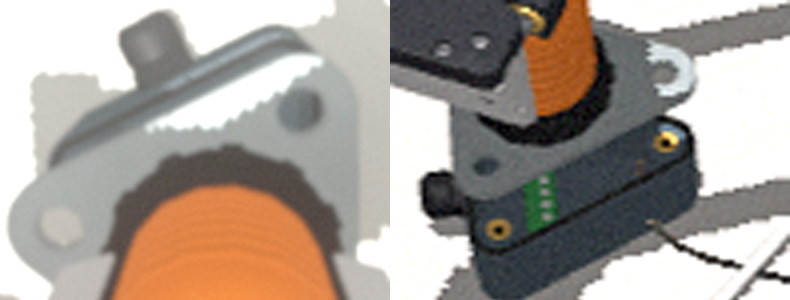

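Side view: plate hole c is at about (188.6,211.1) and a at about (235.1,189.1). Wrist view: b is at about (279.7,166.4) and c at about (199.7,205.7). I'll turn these into points.

Run:
```python
from h import *
from plant import vision
d=np.load('w5.npz');cw=vision.calibration('wrist');P=wristpose(d['p'],d['R'],cw);cs=vision.calibration('side')
z=d['p'][2]-.0264+.007
bs=brass(cv2.imread('pics/s5.png'),(165,190,90,50));print(bs)
B,C=ray(cw['mtx'],P,(279.7,166.4),z),ray(cw['mtx'],P,(199.7,205.7),z)
A2,C2=ray(cs['mtx'],cs['pose'],(235.1,189.1),z),ray(cs['mtx'],cs['pose'],(188.6,211.1),z)
print('z',z,'wrist b,c',B,C,np.linalg.norm(B-C),'side a,c',A2,C2,np.linalg.norm(A2-C2))
def two(p,q,i,j):
    v=(q-p)[:2];r=REF[j]-REF[i];th=np.arctan2(v[1],v[0])-np.arctan2(r[1],r[0])
    R=np.array([[np.cos(th),-np.sin(th)],[np.sin(th),np.cos(th)]])
    return (p+q)[:2]/2-R@(REF[i]+REF[j])/2,np.degrees(th)%360
print('wrist',two(B,C,1,2),'side',two(A2,C2,0,2))
# same on old lift picture
d=np.load('w4.npz');P=wristpose(d['p'],d['R'],cw);z=d['p'][2]-.0264+.007
print('lift',two(ray(cw['mtx'],P,(280.2,167.2),z),ray(cw['mtx'],P,(200.7,204.7),z),1,2))
```

```text
[[206.5, 193.16, 98], [233.56, 205.08, 25], [191.56, 226.92, 25]]
z 0.10677647529894504 wrist b,c [ 0.66094715 -0.23185749  0.10677648] [ 0.69463654 -0.17344467  0.10677648] 0.06743168158608248 side a,c [ 0.60836487 -0.16051724  0.10677648] [ 0.69466504 -0.17321016  0.10677648] 0.08722860301129295
wrist (array([ 0.6552693 , -0.18966128]), np.float64(150.0259507984816)) side (array([ 0.65356097, -0.1881666 ]), np.float64(148.08073342821837))
lift (array([ 0.45189283, -0.21220546]), np.float64(132.04953507007238))
```

The rough agreement is within about 2–3 mm. I'll lower to about 17 mm clearance, where parallax between the plate and the rim is small, and compare within each camera.

```bash
python3 -m pendant '[{"claw":40,"x":0.5,"y":0,"z":-2,"wx":0,"wy":0,"wz":0},{"claw":40,"x":0.5,"y":0,"z":-4,"wx":0,"wy":0,"wz":0},{"claw":40,"x":0,"y":0,"z":-6,"wx":0,"wy":0,"wz":0},{"claw":40,"x":0,"y":0,"z":-6,"wx":0,"wy":0,"wz":0},{"claw":40,"x":0,"y":0,"z":-6,"wx":0,"wy":0,"wz":0},{"claw":40,"x":0,"y":0,"z":-5,"wx":0,"wy":0,"wz":0},{"claw":40,"x":0,"y":0,"z":-4,"wx":0,"wy":0,"wz":0},{"claw":40,"x":0,"y":0,"z":-2,"wx":0,"wy":0,"wz":0},{"claw":40,"x":0,"y":0,"z":0,"wx":0,"wy":0,"wz":0},{"claw":40,"x":0,"y":0,"z":0,"wx":0,"wy":0,"wz":0},{"claw":40,"x":0,"y":0,"z":0,"wx":0,"wy":0,"wz":0},{"claw":40,"x":0,"y":0,"z":0,"wx":0,"wy":0,"wz":0}]'
python3 - <<'E'
from plant import vision,sensors
import cv2,numpy as np
s=sensors.read_state();np.savez('w6.npz',p=s['eef_pos'],R=s['tcp_rot']);print(s['eef_pos'])
w=vision.capture('wrist')[:,:,::-1];t=vision.capture('side')[:,:,::-1]
cv2.imwrite('pics/w6.png',w);cv2.imwrite('pics/s6.png',t)
a=lambda i,k:cv2.convertScaleAbs(i,alpha=k)
cv2.imwrite('pics/z6.png',np.hstack([cv2.resize(a(w[130:230,180:310],2),(520,400),interpolation=2)[:,:400],cv2.resize(a(t[175:255,165:245],1.5),(400,400),interpolation=2)]))
E
```

```text
time_s: 8.18
eef_pos: [0.6558, -0.1897, 0.092]
tcp_rot: [[0.55, -0.835, 0.001], [-0.835, -0.55, -0.0], [0.001, -0.001, -1.0]]
force: [0.1, -0.3, -2.4]
gripper_width: 0.511
[ 0.65580853 -0.18973752  0.09197187]
```

View pics/z6.png

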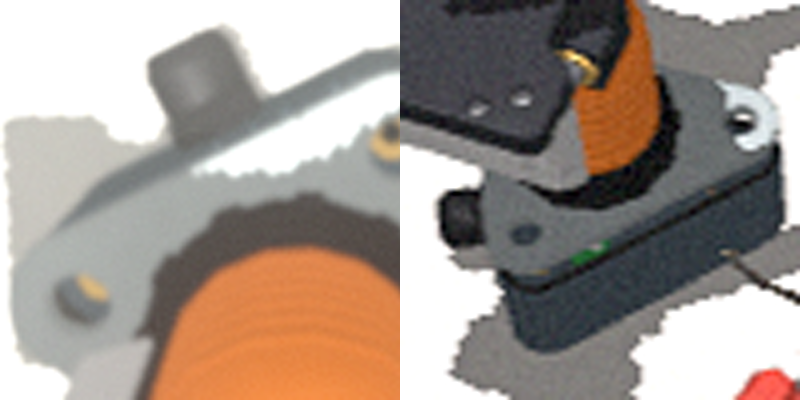

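```bash
cat >> h.py <<'E'
def two(p,q,i,j):
    v=(q-p)[:2];r=REF[j]-REF[i];th=np.arctan2(v[1],v[0])-np.arctan2(r[1],r[0])
    R=np.array([[np.cos(th),-np.sin(th)],[np.sin(th),np.cos(th)]])
    return ((p+q)[:2]/2-R@(REF[i]+REF[j])/2).round(4),np.degrees(th)%360
E
python3 - <<'E'
from h import *
from plant import vision
import cv2
w=cv2.imread('pics/w6.png');s=cv2.imread('pics/s6.png')
a=lambda i,k:cv2.convertScaleAbs(i,alpha=k)
f=lambda i,x,y,k:cv2.resize(a(i[y:y+25,x:x+25],k),(375,375),interpolation=2)
cv2.imwrite('pics/z6b.png',np.vstack([np.hstack([f(w,188,192,1.8),f(w,264,153,1.8)]),np.hstack([f(s,178,209,1.8),f(s,222,187,1.)])])[:, :][:750:1] if 0 else cv2.resize(np.vstack([np.hstack([f(w,188,192,1.8),f(w,264,153,1.8)]),np.hstack([f(s,178,209,1.8),f(s,222,187,1.)])]),(600,600)))
d=np.load('w6.npz');cw=vision.calibration('wrist');P=wristpose(d['p'],d['R'],cw);cs=vision.calibration('side')
z=d['p'][2]-.0264+.007
W=lambda u,z:ray(cw['mtx'],P,u,z); S=lambda u,z:ray(cs['mtx'],cs['pose'],u,z)
print('wrist',two(W((276.4,164.6),z),W((200.1,204.35),z),1,2))
print('side plate',two(S((233.6,199.),z),S((189.8,221.2),z),0,2),'box',two(S((233.56,205.08),.048),S((191.58,226.92),.048),0,2))
print('c',S((189.8,221.2),z),S((191.58,226.92),.048),'a',S((233.6,199.),z),S((233.56,205.08),.048))
# expected pixels of threads seen in wrist for estimate of box
R=cv2.Rodrigues(np.array([0,0,np.radians(149.75)]))[0]
for nm,r in zip('abc',REF):
    X=np.r_[R[:2,:2]@r+[.656,-.1897],.048]; c=np.linalg.inv(P)@np.r_[X,1]; print(nm,(cw['mtx']@c[:3]/c[2])[:2])
E
```

```text
wrist (array([ 0.6587, -0.1907]), np.float64(151.37194008938008))
side plate (array([ 0.6563, -0.1897]), np.float64(149.49968443238092)) box (array([ 0.6558, -0.1911]), np.float64(149.96137033494938))
c [ 0.69662928 -0.1736277   0.07257187] [ 0.69548819 -0.17467716  0.048     ] a [ 0.61091439 -0.16318211  0.07257187] [ 0.61060623 -0.16502654  0.048     ]
a [281.49003213 256.10434115]
b [279.00460406 162.35363502]
c [206.49195639 197.64533375]
```

View pics/z6b.png

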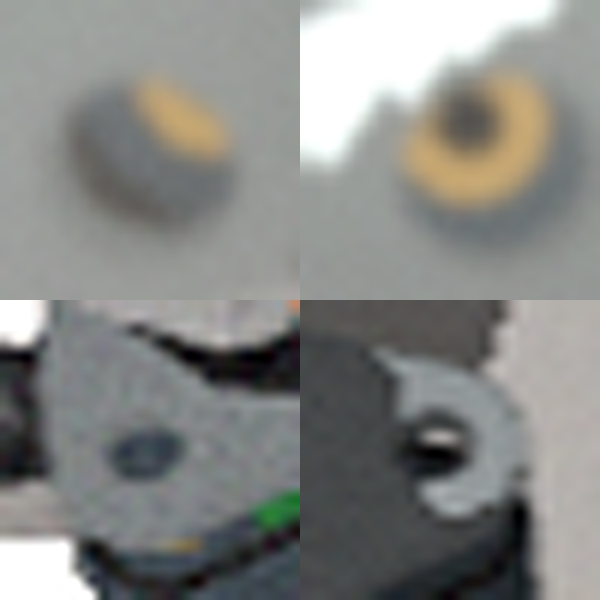

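Run:
```python
from h import *
from plant import vision
d=np.load('w6.npz');cw=vision.calibration('wrist');P=wristpose(d['p'],d['R'],cw);cs=vision.calibration('side')
z=d['p'][2]-.0264+.007
W=lambda u,z:ray(cw['mtx'],P,u,z); S=lambda u,z:ray(cs['mtx'],cs['pose'],u,z)
b,c=W((279.8,165.7),z),W((200.45,204.0),z);tb=W((277.45,162.5),.048)
print('wrist plate',two(b,c,1,2),np.linalg.norm(b-c),b,'thread b',tb,'b-tb mm',(b-tb)*1e3)
A,C=S((232.8,198.9),z),S((189.8,221.5),z)
print('side plate',two(A,C,0,2),np.linalg.norm(A-C),'box',two(S((233.56,205.08),.048),S((191.58,226.92),.048),0,2))
print((A-S((233.56,205.08),.048))*1e3,(C-S((191.58,226.92),.048))*1e3)
```

```text
wrist plate (array([ 0.6578, -0.1906]), np.float64(149.6394007451994)) 0.06656135232277291 [ 0.6634023  -0.23244     0.07257187] thread b [ 0.66232915 -0.23136598  0.048     ] b-tb mm [ 1.07315132 -1.07402306 24.57187221]
side plate (array([ 0.6574, -0.1899]), np.float64(150.4498319784393)) 0.08550983648710225 box (array([ 0.6558, -0.1911]), np.float64(149.96137033494938))
[ 1.30375791  0.8168132  24.57187221] [ 1.46352471  1.53233015 24.57187221]
```

The side camera puts the plate at (+1.4, +1.2) mm from the threads, and the wrist, looking at b through its hole, says (+1.1, -1.1). Yaw is within 0.5°. I'll correct x by -1.2 mm and lower to about 10 mm.

```bash
python3 -m pendant '[{"claw":40,"x":-0.6,"y":0,"z":-1,"wx":0,"wy":0,"wz":0},{"claw":40,"x":-0.6,"y":0,"z":-1.5,"wx":0,"wy":0,"wz":0},{"claw":40,"x":0,"y":0,"z":-1.5,"wx":0,"wy":0,"wz":0},{"claw":40,"x":0,"y":0,"z":-1.5,"wx":0,"wy":0,"wz":0},{"claw":40,"x":0,"y":0,"z":-1,"wx":0,"wy":0,"wz":0},{"claw":40,"x":0,"y":0,"z":-0.5,"wx":0,"wy":0,"wz":0},{"claw":40,"x":0,"y":0,"z":0,"wx":0,"wy":0,"wz":0},{"claw":40,"x":0,"y":0,"z":0,"wx":0,"wy":0,"wz":0},{"claw":40,"x":0,"y":0,"z":0,"wx":0,"wy":0,"wz":0},{"claw":40,"x":0,"y":0,"z":0,"wx":0,"wy":0,"wz":0},{"claw":40,"x":0,"y":0,"z":0,"wx":0,"wy":0,"wz":0}]'
python3 - <<'E'
from plant import vision,sensors
import cv2,numpy as np
s=sensors.read_state();np.savez('w7.npz',p=s['eef_pos'],R=s['tcp_rot']);print(s['eef_pos'])
w=vision.capture('wrist')[:,:,::-1];s=vision.capture('side')[:,:,::-1];t=vision.capture('top')[:,:,::-1]
cv2.imwrite('pics/w7.png',w);cv2.imwrite('pics/s7.png',s);cv2.imwrite('pics/t7.png',t)
f=lambda i,x,y,k:cv2.resize(cv2.convertScaleAbs(i[y:y+25,x:x+25],alpha=k),(300,300),interpolation=2)
cv2.imwrite('pics/z7.png',np.vstack([np.hstack([f(w,188,192,1.8),f(w,266,153,1.8)]),np.hstack([f(s,178,212,1.8),f(s,222,190,1.)])]))
cv2.imwrite('pics/z7t.png',cv2.resize(cv2.convertScaleAbs(t[115:195,220:320],alpha=1.5),(600,480),interpolation=2))
E
```

```text
time_s: 9.2
eef_pos: [0.6543, -0.1896, 0.0845]
tcp_rot: [[0.55, -0.835, 0.0], [-0.835, -0.55, -0.0], [0.0, -0.0, -1.0]]
force: [0.3, 0.6, -2.2]
gripper_width: 0.511
[ 0.65428987 -0.18962021  0.08451472]
```

View pics/z7.png

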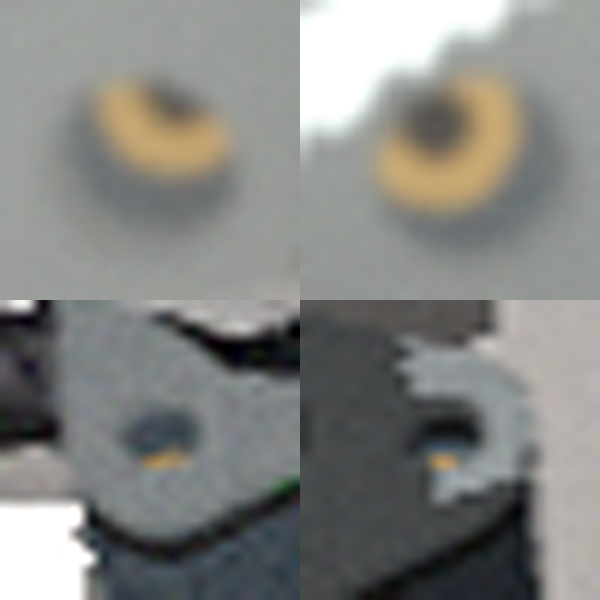

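View pics/z7t.png

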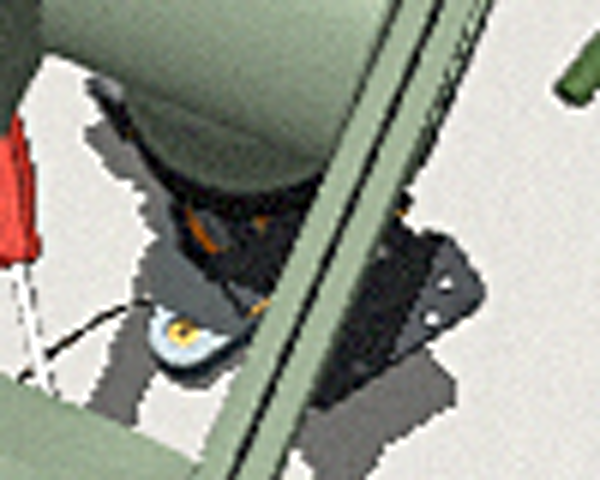

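View pics/s7.png

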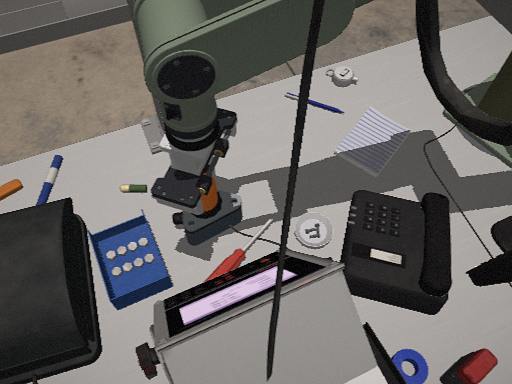

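Through-hole views: in the wrist picture threads b and c show through the plate holes (thread c at about (202.4,199.9), b at about (277,163)). In the top picture the bush of thread a sits centred inside hole a at about (249.9,169.8). I'll put numbers on these.

Run:
```python
from h import *
from plant import vision
d=np.load('w7.npz');cw=vision.calibration('wrist');P=wristpose(d['p'],d['R'],cw);cs=vision.calibration('side');ct=vision.calibration('top')
z=d['p'][2]-.0264+.007
W=lambda u,z:ray(cw['mtx'],P,u,z); S=lambda u,z:ray(cs['mtx'],cs['pose'],u,z)
b,c=W((279.45,165.85),z),W((200.0,204.2),z);tb,tc=W((276.95,162.95),.048),W((202.4,199.9),.048)
print('wrist plate',two(b,c,1,2),'thr',two(tb,tc,1,2),'b,c err mm',(b-tb)*1e3,(c-tc)*1e3, np.linalg.norm(b-c),np.linalg.norm(tb-tc))
A,C=S((234.0,201.2),z),S((191.0,222.6),z)
print('side',two(A,C,0,2),(A-S((233.56,205.08),.048))*1e3,(C-S((191.58,226.92),.048))*1e3)
# top: hole a interior (bright ring+brass) vs brass
t=cv2.imread('pics/t7.png');print('top brass a',brass(t,(240,160,20,20)))
print(t[164:176,243:259].max(axis=2))
r=[ray(ct['mtx'],ct['pose'],(250,170),h) for h in(.048,z)];print('top parallax mm',(r[1]-r[0])*1e3)
```

```text
wrist plate (array([ 0.6564, -0.1902]), np.float64(149.63911742325402)) thr (array([ 0.6564, -0.1889]), np.float64(150.16222821413803)) b,c err mm [-0.05933385 -0.73375825 17.11472461] [-0.20675576 -2.21398107 17.11472461] 0.06666019557689602 0.06801476745357257
side (array([ 0.6552, -0.1896]), np.float64(148.95622483203888)) [ 0.02731203  2.262995   17.11472461] [-0.49320093  0.81993217 17.11472461]
top brass a [[249.88, 170.06, 16]]
[[ 71 130  79  68  65  62  66  68  66  72  68  69  65  73  45  21]
 [ 17  23  53  67  61  69  61  66  69  69  70  70  64  68  72  53]
 [ 74  70  54 166  96  59  63  67  68  68  68  60  64  68  67  75]
 [ 75  62  55 147 169 156  78  46  61  64  68  67  64  67  72  66]
 [ 73  60 154 163 153  75  61  75  67  44  67  67  62  64  60  70]
 [ 76  56 152 164 114 128 222 112  87  69  53  63  63  61  72  67]
 [ 74  78 154 165 115 177 146  44 120 214 161 167  90  55  63  62]
 [ 70  83 148 157 161 162 240 155 248 170 147 157 157 165 152  79]
 [ 73  62 124 156 162 146 137 176 143 144 155 150 163 151  69  23]
 [ 74  69  70 142 159 158 162 157 157 150 163 154  88  43  19  25]
 [ 74  77  44  61 142 166 159 155 160 164 148  84  32  26  20  48]
 [ 76  77  78  31  31 106 109 138 115  85  38  17  27  34  59  70]]
top parallax mm [-2.12255083 -0.45586173 17.11472461]
```

Run:
```python
import cv2
t=cv2.imread('pics/t7.png')
cv2.imwrite('pics/z7u.png',cv2.resize(cv2.convertScaleAbs(t[158:183,238:263],alpha=1.1),(500,500),interpolation=cv2.INTER_NEAREST))
```

```text
(no output)
```

View pics/z7u.png

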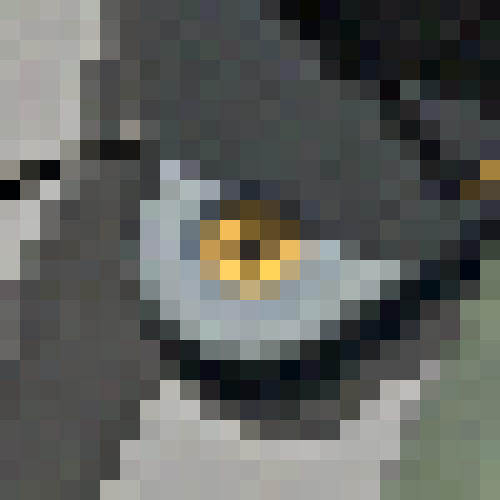

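Averaging the cues, with hole-wall depth biasing the wrist and side picks in opposite directions, plus the TCP travel against the top-camera shift, the plate sits at about (-0.8, -0.7) mm. Yaw is within about 0.5° and clearance is about 10 mm. I'll apply one small correction and check again.

```bash
python3 -m pendant '[{"claw":40,"x":0.5,"y":0.4,"z":0,"wx":0,"wy":0,"wz":0},{"claw":40,"x":0.4,"y":0.3,"z":0,"wx":0,"wy":0,"wz":0},{"claw":40,"x":0,"y":0,"z":0,"wx":0,"wy":0,"wz":0},{"claw":40,"x":0,"y":0,"z":0,"wx":0,"wy":0,"wz":0},{"claw":40,"x":0,"y":0,"z":0,"wx":0,"wy":0,"wz":0},{"claw":40,"x":0,"y":0,"z":0,"wx":0,"wy":0,"wz":0},{"claw":40,"x":0,"y":0,"z":0,"wx":0,"wy":0,"wz":0},{"claw":40,"x":0,"y":0,"z":0,"wx":0,"wy":0,"wz":0}]'
python3 - <<'E'
from plant import vision,sensors
import cv2,numpy as np
s=sensors.read_state();np.savez('w8.npz',p=s['eef_pos'],R=s['tcp_rot']);print(s['eef_pos'])
w=vision.capture('wrist')[:,:,::-1];s=vision.capture('side')[:,:,::-1];t=vision.capture('top')[:,:,::-1]
cv2.imwrite('pics/w8.png',w);cv2.imwrite('pics/s8.png',s);cv2.imwrite('pics/t8.png',t)
f=lambda i,x,y,k:cv2.resize(cv2.convertScaleAbs(i[y:y+25,x:x+25],alpha=k),(300,300),interpolation=2)
cv2.imwrite('pics/z8.png',np.hstack([np.vstack([f(w,188,192,2.2),f(s,178,212,1.8)]),np.vstack([f(w,266,153,2.2),f(s,222,190,1.)])]))
E
```

```text
time_s: 10.02
eef_pos: [0.6551, -0.1889, 0.0844]
tcp_rot: [[0.55, -0.835, 0.0], [-0.835, -0.55, -0.0], [0.0, -0.0, -1.0]]
force: [-0.2, -0.4, -3.3]
gripper_width: 0.512
[ 0.65510395 -0.18890259  0.08441692]
```

View pics/z8.png

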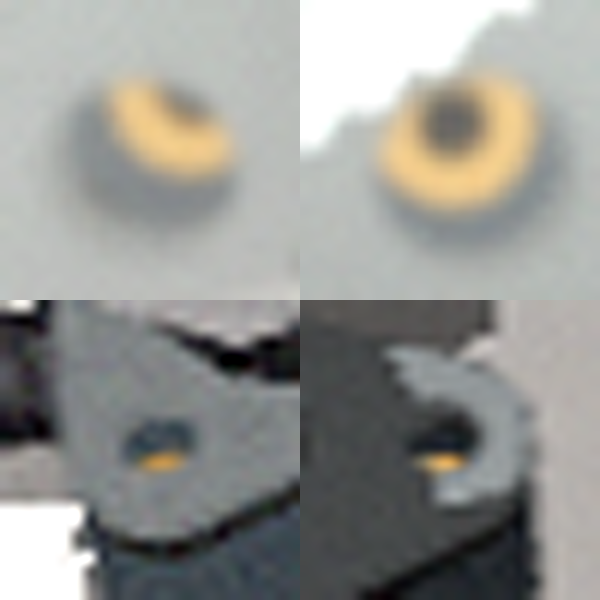

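Run:
```python
# predicted pixel outlines of plate-hole top/bottom rims and bush if perfectly aligned, for comparing with picture z8
from h import *
from plant import vision
d=np.load('w8.npz');cw=vision.calibration('wrist');P=wristpose(d['p'],d['R'],cw);cs=vision.calibration('side')
u0=d['p'][2]-.0264
print('clear mm',(u0-.048)*1e3)
def pr(K,P,X):
    c=np.linalg.inv(P)@np.r_[X,1];return (K@c[:3]/c[2])[:2]
# expected offset (px) between aligned plate hole (top rim / mid / bottom) and thread, in each view
for n,K,Q in (('wrist',cw['mtx'],P),('side',cs['mtx'],cs['pose'])):
  for nm,r in zip('abc',REF):
    R=cv2.Rodrigues(np.array([0,0,np.radians(149.8)]))[0]
    X=np.r_[R[:2,:2]@r+[.6558,-.1896],.048];t=pr(K,Q,X)
    print(n,nm,t.round(1),[(pr(K,Q,np.r_[X[:2],u0+h])-t).round(1).tolist() for h in(.007,0)])
```

```text
clear mm 10.016918550754948
wrist a [282.3 259.3] [[2.1, 10.4], [1.2, 6.0]]
wrist b [279.8 162.7] [[2.1, 3.6], [1.2, 2.1]]
wrist c [204.8 199.2] [[-3.9, 6.4], [-2.2, 3.6]]
side a [234.  205.8] [[-0.3, -4.7], [-0.2, -2.8]]
side b [189.7 194.6] [[-1.1, -4.8], [-0.6, -2.8]]
side c [192.1 227.4] [[-1.1, -4.5], [-0.6, -2.6]]
```

All cues now put the holes within about 1.5 mm. The thread b bush is nearly centred in its hole, and the wrist offsets fit an aligned plate at mid-thickness to about 0.3 px. Clearance is 10.0 mm and the tool is level and still. I'll check the bystanders, then hand in.

Run:
```python
import cv2,numpy as np
a=cv2.imread('pics/side0.png').astype(int);b=cv2.imread('pics/s8.png').astype(int)
d=abs(a-b).max(2)>60
for n,(x,y,w,h) in dict(dish=(292,210,42,40),battery=(115,180,36,16),driver=(204,248,40,35)).items(): print(n,d[y:y+h,x:x+w].mean().round(3))
from plant import sensors,job_done
s=sensors.read_state();print(s['time_s'],abs(s['joint_vel']).max(),s['gripper_width']*94,s['force'])
print(job_done())
```

```text
dish 0.049
battery 0.0
driver 0.071
10.1667 0.0010590932377449983 47.89048893503266 [ 0.36791588 -0.23991557 -1.15541732]
the job is handed in; nothing more can be done
None
```

I gripped the beacon at mid-lens with 12 N, lifted it, turned it +17° and handed in with it still held over the junction box after about 10.2 s. No verdict was reported, so these are my own checks.

**Last checks:**
- **Hover:** the plate is about 10.0 mm above the rim by tool height. The tool is level and still (joint speeds 0.001 rad/s) and the opening reads 47.9 mm on the 48 mm lens.
- **Hole alignment:** my estimate is within about 1.5 mm per hole, against the 3.5 mm limit. Yaw is within about 1°.
- **Box:** its bushes showed at the same side-camera pixels with the beacon held about 50 mm above it. I did not remeasure it after the final lowering.
- **Bystanders:** the side picture shows no change at the battery. A few percent of pixels changed around the dish and screwdriver. I put that down to the arm's shadow, but did not confirm it.

**What disagreed or failed:**
- **Sideways offset:** before the last small correction, the wrist and side cameras disagreed on y by about 3 mm with opposite signs. I explained this by hole edges seen through the 7 mm plate and corrected by (+0.9, +0.7) mm. Afterwards they agreed to roughly 1 mm if the edges are taken at mid-plate height.
- **Hole a:** it has the weakest evidence. The top view before the last move hinted it sat about 2 mm towards the robot, and I did not re-evaluate it afterwards.
- **Refused commands:** my first two move calls were refused for missing keys, with no motion.

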